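# Show a lamp to the camera in an inspection mirror

### The arm

A 6-joint arm with a two-finger parallel gripper is mounted at the origin on a cart in front of the work surface, level with it; the furniture and walls round the work are solid. World frame = base frame: x ahead of the robot, y to its left, z up, the work surface at z = 0. Lengths are in mm, angles in rad, forces in N, time in s.
With the tool pointing down it reaches from about 300 to 875 mm from the base axis. Payload 4.2 kg.
Tool frame: the origin (TCP) lies between the finger pads; the fingertips stand 19 mm ahead of it and the grasp point (between the pads) is the TCP; z points along the fingers, y is the line along which they close (so a half turn about z gives the same grasp; the last joint's range is limited). The gripper opens to 85 mm and grips with 20 to 120 N. Pads are 22 mm wide; open, the fingers measure 114 mm over their backs; the gripper's body (76 mm by 85 mm) begins 54 mm behind the grasp point. The pads swing forward as they close: fully open they stand 13 mm farther back than shut.
Start: joints at [-1.271, 0.32, 1.565, -0, 1.257, -0.02], TCP at [180.769, -545.859, 250.338] pointing down, gripper open.
Joint ranges: [-3.11, 3.11], [-0.84, 2.01], [0.21, 2.61], [-1.34, 4.49], [0.05, 2.63], [-2.56, 2.56]. Speed limits (rad/s): [2.57, 2.57, 3.14, 3.14, 3.14, 3.14].

### API

Orientations are given as a unit quaternion [w, x, y, z].
In Python, from station import arm gives the robot as it stands.
- The arm moves only by the tool arm_command, never from a script. Its argument "series" is one flat list of numbers, 6 for each row, row after row: the shift along the tool's x, y, z in m, then the turn, a rotation vector about the tool's x, y, z in rad. In form: [x, y, z, rx, ry, rz, x, y, z, rx, ry, rz, ...]. A call has 1 to 12 rows; each row is the pose to reach, as a shift and turn from the pose commanded when the call began, along the tool's axes at that moment; what a row does not reach only later rows make up. A row lasts 1/10 s, in which the tool goes at most 50 mm and 8.59 degrees, less where a joint would pass 70% of its speed; a pose out of reach is approached as far as the arm can. A call with a gripper value outside its range is refused whole. "grip" is the opening, from 0 (shut) to 1 (fully open), set as the call begins (left out, the last holds). The fingers move at their own pace and stop on an object; the grip force is fixed at half the most. Time passes only in rows, so rows that repeat a pose let the fingers close. It gives the time, the measured TCP pose, the force, the opening and the grip force at its end, in the units of the state.
- arm.get_state(): the state, without advancing time (a new reading comes with each control period).
- arm.read_camera(name): name is "side" or "top" or "wrist"; returns a dict with "image" (400x640x3 uint8, blue, green, red), "depth" (400x640 float32, mm along the optical axis (not along the pixel's ray), 0 where there is no reading), "fovy" (degrees; the focal length in pixels is half the picture's height over the tangent of half this angle, whatever the lens; pixels are square), "cx", "cy" (the principal point, pixels), "rvec" (rotation vector, rad) and "tvec" (3), from world to camera coordinates, as OpenCV has them. Camera axes: x right, y down, z forward; pixel columns grow to the right and rows downward; lengths in mm; the calibration is good to about 2 mm. A picture is of the moment at which its call begins.
- arm.finish_job(): hands the job in; it is judged then, once.
The state is a dict: "time_s": time; "qpos": joint angles; "joint_vel": joint speeds; "joint_torque": joint torques, N m; "tool_pos": TCP position; "tool_rot": TCP orientation; "ft_force": force on the tool from outside, world axes, zero at the start; "ft_torque": the same for the moment, N m; "width": opening from 0.0 (shut) to 1.0 (fully open); "grip_force": force on a finger pad.
Only numpy, scipy, OpenCV 4.12 (cv2) and the standard library are available. Lean on these libraries where they do the work, as an engineer would, in place of code of your own. Each camera call takes 0.05 s, during which the arm holds its last target. There are 200 camera calls.

### The job

Lift the white cover off the grey control box and lay it flat on the free board, handle up. Then turn the sprung head of the mirror stand until the orange lamp in the box (not the blue one) appears in the middle of the mirror to the upward-looking camera, that is, until the head's red pointer points straight at the orange lamp, and finish still holding the head at that angle. Leave the other things on the board where they are.

Things in the scene. Friction and masses are not known exactly. Their poses are not given: they have to be found in the camera images.
- control_box: grey open-topped control box fixed to the board, 116 x 84 x 30 mm (x, y, z), origin at the centre of its underside, z up; two upright brass pins of 6 mm diameter stand 8 mm above its rim at x = +47 and -47 mm, y = 0. Two dome lamps, one orange and one blue, stand inside, hidden until the cover is off
- cover: loose white cover plate, 114 x 82 x 5 mm (x, y, z), about 0.09 kg, origin at the centre of its underside; it lies on the rim of the box (its underside 30 mm above the board), its two 9 mm holes over the pins. On it, in the middle, stands a black bar handle, 44 mm along x, 12 mm thick along y, its top 33 mm above the origin
- orange_lamp: orange dome lamp, 17 mm diameter and 22 mm tall, fixed inside the control box in either the one or the other half, some 50 mm from a like blue lamp; origin at the centre of its underside, 7 mm above the board
- mirror_stand: inspection mirror stand fixed to the board: round black foot, 84 mm diameter, with a camera barrel that looks straight up at a slanted mirror in a turning aluminium head, which throws the view out to one side and down towards the lamps. Origin at the centre of its underside, on the upright turning axis; x is the way the mirror looks with the head at rest
- mirror (a point): the middle of the mirror, on the turning axis, 140 mm above the board; its x axis (level) turns with the head and is the way the mirror looks, the same way as the red pointer on the head; its z is up. The camera sees the orange lamp in the middle of the mirror when the lamp lies ahead (+x) with y = 0 in this frame
- head_grip (a point): the middle of the top face of the black bar grip on top of the head, on the turning axis, 206 mm above the board; same axes as mirror. The bar is 48 mm along x (the way the mirror looks), 14 mm thick along y and stands 30 mm above a 74 mm disc; a red pointer sticks out of the disc at +x, and a red line marks that end of the bar
- head (a joint): turn of the mirror head, rad, anticlockwise seen from above, 0 at rest, limits -1.9 to 1.9; a spring of 0.05 N m/rad turns it back to 0 when let go
- paint_pot_0: white paint pot with a red band, a bystander to be left alone
- paint_pot_1: white paint pot with a blue band, a bystander to be left alone
- flush_cutters: red-handled flush cutters, a bystander to be left alone
- mini_spool: small black spool with pink filament, a bystander to be left alone
- masking_tape: roll of masking tape, a bystander to be left alone
- sanding_block: red-brown sanding block, a bystander to be left alone
- nozzle_tin: round grey tin, a bystander to be left alone

How it is judged:
By the outcome, as a careful person would: the job done as asked, in the order asked, and still so for the second after the job is handed in, while the arm keeps its last pose, push and grip.
It also fails if it takes over 50 s, if anything falls off the work surface, if the arm or the gripper's body presses on something with over 40 N, if the wrist force passes 120 N, or if a joint passes its speed limit or range.

## Working session

There is one attempt and no reset: what is moved stays moved. The work goes in short steps, Python scripts to look and compute and a tool call to move; the robot and the scene stay as the last step left them, time stands still between calls to the robot, and variables do not carry over. Pictures are saved under pics/ and viewed, at most 10 in all, crops included, and the job is handed in when it is done.

Besides the shell and the picture viewer there is one more tool, called in YAML: its name, and indented under it one key for each argument. arm_command: Moves the arm, as the interface text tells. Its arguments: {"type":"object","properties":{"series":{"type":"array","items":{"type":"number"}},"grip":{"type":"number"}},"required":["series"]}

```bash
mkdir -p pics; ls
cat > h.py <<'E'
import numpy as np, cv2
from scipy.spatial.transform import Rotation as R
from station import arm
def cam(n):
    c=arm.read_camera(n); c['f']=200/np.tan(np.radians(c['fovy'])/2)
    c['R']=cv2.Rodrigues(np.array(c['rvec'],float))[0]; c['t']=np.array(c['tvec'],float).ravel(); return c
def xyz(c):
    v,u=np.mgrid[:400,:640]; d=c['depth']
    p=np.stack([(u-c['cx'])/c['f']*d,(v-c['cy'])/c['f']*d,d],-1)
    return (p-c['t'])@c['R']
def ray(c,u,v,z):
    d=np.array([(u-c['cx'])/c['f'],(v-c['cy'])/c['f'],1])@c['R']; o=-c['t']@c['R']
    return o+d*(z-o[2])/d[2]
E
python3 - <<'E'
from h import *
s=arm.get_state(); print(s)
ims=[]
for n in('top','side'):
    c=cam(n); np.savez('c_'+n,**{k:c[k] for k in c}); ims.append(c['image'])
    print(n,c['f'],-c['t']@c['R'],c['R'][2],(c['depth']>0).mean())
cv2.imwrite('pics/top.png',ims[0]);cv2.imwrite('pics/side.png',ims[1])
E
```

```text
pics
{'time_s': 0.0, 'qpos': array([-1.27097505e+00,  3.20303476e-01,  1.56572232e+00, -3.24391469e-06,
        1.25740512e+00, -2.00197984e-02]), 'joint_vel': array([ 0.00040033, -0.00042853,  0.00060372,  0.00035896, -0.00098913,
        0.00025422]), 'joint_torque': array([ 1.10531415e-03, -4.15507758e+01, -2.34164071e+01,  1.08189797e-04,
        8.31903715e-03,  3.07804129e-06]), 'tool_pos': array([ 180.64083183, -545.39878636,  249.4587832 ]), 'tool_rot': array([-9.09934848e-04,  9.87239443e-01,  1.59240188e-01, -1.29695348e-04]), 'ft_force': array([-0.32612253,  0.65841118, -0.20917308]), 'ft_torque': array([-0.05527285,  0.00684351,  0.00468578]), 'grip_force': 0.0, 'width': 0.9991354515122765}
top 513.0752503064932 [-3.67388577e+02  3.44899308e-01  1.86073191e+03] [ 0.45141185 -0.01381354 -0.89220879] 0.99612109375
side 379.6910282801425 [ 423.13477951 1022.99584771  901.66983037] [ 0.05064019 -0.81313942 -0.57986193] 0.988859375
```

View pics/top.png

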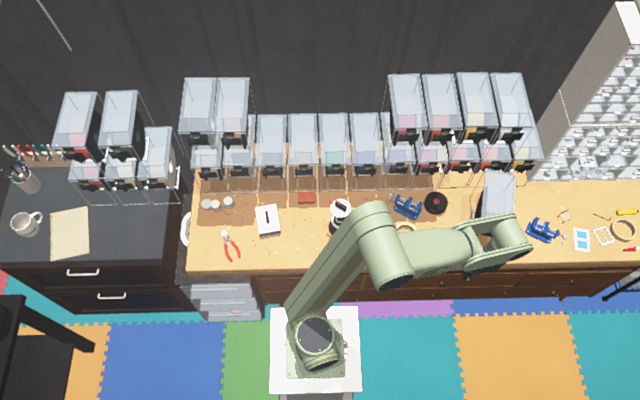

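View pics/side.png

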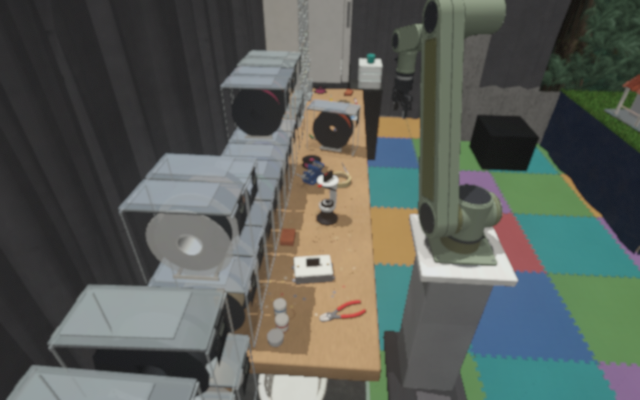

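The top picture shows the covered box at (268,219), the mirror stand at (340,210), the cutters at (231,245), the three small pots and tin at (215,203), and the sanding block at (306,197). The side picture shows the box at (313,267), the stand at (328,200) and the cutters at (343,312).

Run:
```python
from h import *
L=lambda n:{k:v for k,v in np.load('c_'+n+'.npz').items()}
t=L('top');s=L('side')
P=xyz(t);hsv=cv2.cvtColor(t['image'],cv2.COLOR_BGR2HSV)
# cover: z 20..50 around pixel
m=np.zeros((400,640),np.uint8); z=P[...,2]
sub=(slice(195,250),slice(250,290))
w=((hsv[...,1]<40)&(hsv[...,2]>150)&(z>15)&(z<60)).astype(np.uint8); m[sub]=w[sub]
m=cv2.morphologyEx(m,cv2.MORPH_CLOSE,np.ones((9,9)))
c=P[m>0]; print('cover top',len(c),np.median(c,0),cv2.minAreaRect(c[:,:2].astype(np.float32)))
Q=xyz(s);hs=cv2.cvtColor(s['image'],cv2.COLOR_BGR2HSV)
m=np.zeros((400,640),np.uint8);zz=Q[...,2]
w=((hs[...,1]<40)&(hs[...,2]>140)&(zz>28)&(zz<45)).astype(np.uint8);m[245:290,285:340]=w[245:290,285:340]
m=cv2.morphologyEx(m,cv2.MORPH_CLOSE,np.ones((9,9)))
c=Q[m>0]; print('cover side',len(c),np.median(c,0),cv2.minAreaRect(c[:,:2].astype(np.float32)))
for A,n,r in((P,'top',(slice(190,250),slice(320,360))),(Q,'side',(slice(160,230),slice(310,350)))):
    a=A[r].reshape(-1,3); 
    for lo,hi in((110,172),(172,182),(195,215)):
        b=a[(a[:,2]>lo)&(a[:,2]<hi)&(a[:,0]>200)]
        if len(b):print(n,lo,len(b),b.min(0).round(),b.max(0).round(),np.median(b,0).round(1))
# occupancy map from side+top, 1 mm/px*... x 250..750 , y -150..650
M=np.zeros((250,450,3),np.uint8)
for A,im in((Q,s['image']),(P,t['image'])):
    a=A.reshape(-1,3);k=(a[:,2]>-10)&(a[:,2]<215)&(a[:,0]>250)&(a[:,0]<750)&(a[:,1]>-300)&(a[:,1]<600)
    i=((750-a[k,0])/2).astype(int).clip(0,249);j=((600-a[k,1])/2).astype(int).clip(0,449);M[i,j]=im.reshape(-1,3)[k]
M=cv2.dilate(M,np.ones((2,2)))
for y in range(-300,601,100): cv2.putText(M,str(y),(int((600-y)/2),10),0,.3,(0,255,255))
for x in range(300,750,100): cv2.putText(M,str(x),(0,int((750-x)/2)),0,.3,(0,255,255))
M=cv2.resize(M,None,fx=1.75,fy=1.75)
cr=cv2.resize(t['image'][185:265,175:375],None,fx=3.9,fy=3.9,interpolation=2)[:, :780]
o=np.zeros((M.shape[0]+cr.shape[0],788,3),np.uint8);o[:M.shape[0],:M.shape[1]]=M[:,:788];o[M.shape[0]:,:cr.shape[1]]=cr
o=cv2.resize(o,None,fx=.79,fy=.79,interpolation=3)
cv2.imwrite('pics/map.png',o);print(o.shape)
```

```text
cover top 571 [492.38633454 171.65626885  35.069617  ] ((498.71673583984375, 172.93893432617188), (121.53369140625, 83.8371810913086), 9.739850044250488)
cover side 747 [496.00761932 183.79249655  36.0984379 ] ((496.5335693359375, 177.4542236328125), (114.98751068115234, 87.4215316772461), 8.922242164611816)
top 110 54 [ 436. -143.  123.] [503. -66. 172.] [ 452.7 -113.6  169.3]
top 172 171 [ 429. -142.  172.] [502. -66. 182.] [ 459.1 -103.8  176.8]
top 195 57 [ 445. -129.  196.] [479. -86. 213.] [ 465.2 -107.5  205.4]
side 110 63 [ 434. -139.  110.] [496. -75. 172.] [ 448.1 -120.3  137. ]
side 172 157 [ 430. -134.  173.] [502. -59. 182.] [464.2 -89.7 176.7]
side 195 52 [ 449. -125.  196.] [483. -81. 209.] [465.9 -98.4 204.9]
(592, 623, 3)
```

View pics/map.png

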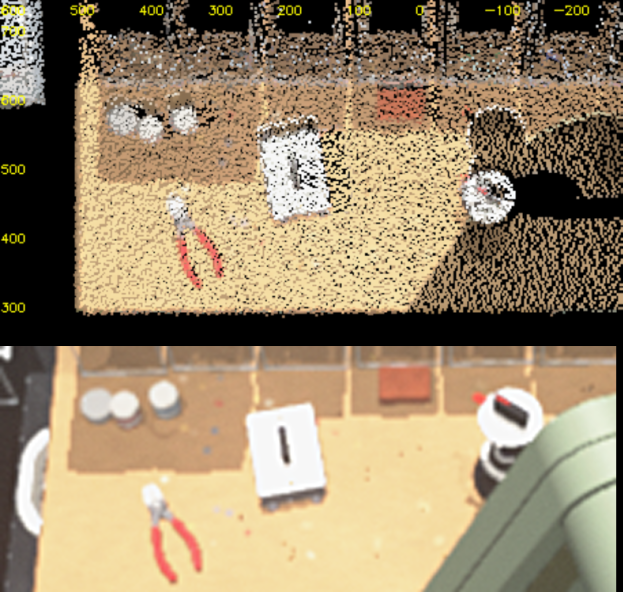

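The crop shows the cover's handle at (285,445), the pots at (98,405), (124,407) and (164,399), the cutters at (170,535), and the head with its red mark at (495,402). The board is free between the box and the stand, around world (410,50). The box is at about (497,175) with yaw +9°, and the head axis is at about (466,-100). Next I'll move above the box.

```bash
cat >> h.py <<'E'
def go(p,yaw=None,frm=None):
    """shift (m) and turn for a target TCP p (mm), tool down with tool x at world yaw (deg)"""
    s=arm.get_state(); q=s['tool_rot']; A=R.from_quat([q[1],q[2],q[3],q[0]])
    sh=A.inv().apply(np.array(p,float)-s['tool_pos'])/1000
    rv=np.zeros(3)
    if yaw is not None:
        y=np.radians(yaw); B=R.from_matrix(np.array([[np.cos(y),np.sin(y),0],[np.sin(y),-np.cos(y),0],[0,0,-1]]))
        rv=(A.inv()*B).as_rotvec()
    print('shift',sh.round(4),'rv',rv.round(3),'tool x yaw',np.degrees(np.arctan2(*A.as_matrix()[[1,0],0])).round(2),'t',s['time_s'])
E
python3 - <<'E'
from h import *
go([350,-150,330],9.3);go([490,170,270],9.3)
E
```

```text
shift [ 0.2851 -0.3223 -0.0799] rv [-0.002  0.     0.157] tool x yaw 18.32 t 0.1
shift [ 0.5186 -0.582  -0.0195] rv [-0.002  0.     0.157] tool x yaw 18.32 t 0.1
```

arm_command:
  series: [0.05,-0.05,-0.08,0,0,0,0.285,-0.322,-0.08,0,0,0.157,0.285,-0.322,-0.08,0,0,0.157,0.285,-0.322,-0.08,0,0,0.157,0.285,-0.322,-0.08,0,0,0.157,0.285,-0.322,-0.08,0,0,0.157,0.285,-0.322,-0.08,0,0,0.157,0.285,-0.322,-0.08,0,0,0.157,0.285,-0.322,-0.08,0,0,0.157,0.285,-0.322,-0.08,0,0,0.157,0.285,-0.322,-0.08,0,0,0.157,0.285,-0.322,-0.08,0,0,0.157]

```text
time_s: 1.3
tool_pos: [349.7, -151.3, 330.0]
tool_rot: [0.0, 0.997, 0.081, -0.0]
ft_force: [-0.9, -0.3, 0.6]
width: 1.002
grip_force: 0.0
```

Run:
```python
from h import *
print(arm.get_state()['tool_pos']);go([490,170,270],9.3)
```

```text
[ 349.65286972 -151.2732421   329.95064893]
shift [ 0.1904 -0.2945  0.0597] rv [ 0.     0.001 -0.   ] tool x yaw 9.28 t 1.3
```

arm_command:
  series: [0.19,-0.294,0.06,0,0,0,0.19,-0.294,0.06,0,0,0,0.19,-0.294,0.06,0,0,0,0.19,-0.294,0.06,0,0,0,0.19,-0.294,0.06,0,0,0,0.19,-0.294,0.06,0,0,0,0.19,-0.294,0.06,0,0,0,0.19,-0.294,0.06,0,0,0,0.19,-0.294,0.06,0,0,0,0.19,-0.294,0.06,0,0,0,0.19,-0.294,0.06,0,0,0]

```text
time_s: 2.4
tool_pos: [489.9, 168.3, 270.7]
tool_rot: [0.0, 0.997, 0.08, 0.0]
ft_force: [-0.1, 0.0, 0.6]
width: 1.002
grip_force: 0.0
```

Run:
```python
from h import *
c=cam('wrist');np.savez('c_w1',**c);cv2.imwrite('pics/w1.png',c['image'])
o=-c['t']@c['R'];print(arm.get_state()['tool_pos'],o,c['R'][2])
P=xyz(c);z=P[...,2];hsv=cv2.cvtColor(c['image'],cv2.COLOR_BGR2HSV)
near=np.hypot(P[...,0]-495,P[...,1]-175)<90
m=((hsv[...,1]<60)&(hsv[...,2]>130)&near&(z>27)&(z<45)).astype(np.uint8)
m=cv2.morphologyEx(m,cv2.MORPH_CLOSE,np.ones((7,7)))
a=P[m>0][:,:2].astype(np.float32);print('cover',len(a),cv2.minAreaRect(a))
k=near&(z>55)&(z<72);a=P[k];print('handle',len(a),np.median(a,0),cv2.minAreaRect(a[:,:2].astype(np.float32)))
```

```text
[489.87985157 168.55003353 270.78934819] [567.10718736 180.41299522 394.31357055] [-0.29824518 -0.04818007 -0.95327252]
cover 7792 ((504.1361083984375, 176.23939514160156), (125.55415344238281, 84.05662536621094), 9.672736167907715)
handle 536 [500.19059989 175.39379088  62.71436157] ((499.0023498535156, 175.68243408203125), (44.1060905456543, 11.718338012695312), 9.191285133361816)
```

View pics/w1.png

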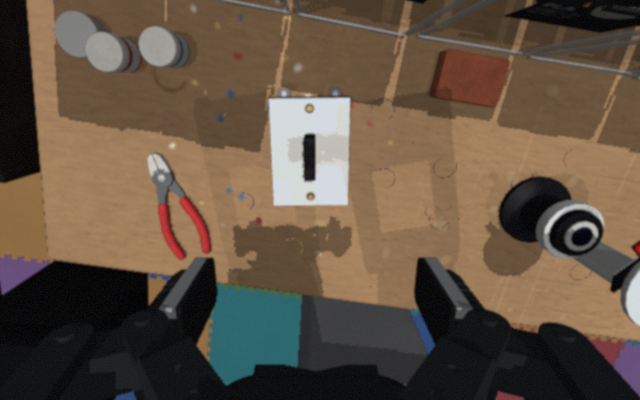

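The wrist picture shows the cover with its handle at (310,158) and pins at (309,108) and (310,197), the cutters at (180,205), the stand at (535,208), and bare board around (405,195). The handle is at (499.3,175.5) with yaw 9.3°.

Run:
```python
from h import *
go([499.3,175.5,60.5],9.3)
```

```text
shift [ 0.0103 -0.0054  0.2103] rv [ 0.    -0.001 -0.002] tool x yaw 9.17 t 2.45
```

arm_command:
  series: [0.0103,-0.0054,0.04,0,0,-0.002,0.0103,-0.0054,0.08,0,0,-0.002,0.0103,-0.0054,0.12,0,0,-0.002,0.0103,-0.0054,0.15,0,0,-0.002,0.0103,-0.0054,0.17,0,0,-0.002,0.0103,-0.0054,0.185,0,0,-0.002,0.0103,-0.0054,0.197,0,0,-0.002,0.0103,-0.0054,0.205,0,0,-0.002,0.0103,-0.0054,0.21,0,0,-0.002,0.0103,-0.0054,0.21,0,0,-0.002]

```text
time_s: 3.45
tool_pos: [499.2, 177.1, 60.2]
tool_rot: [0.0, 0.997, 0.082, -0.0]
ft_force: [-1.1, 1.1, -0.2]
width: 1.005
grip_force: 0.0
```

arm_command:
  series: [0,0,0,0,0,0,0,0,0,0,0,0,0,0,0,0,0,0,0,0,0,0,0,0,0,0,0,0,0,0,0,0,0,0,0,0,0,0,0,0,0,0,0,0,0,0,0,0,0,0,0,0,0,0,0,0,0,0,0,0]
  grip: 0.02

```text
time_s: 4.45
tool_pos: [499.5, 177.3, 60.7]
tool_rot: [-0.0, 0.997, 0.082, 0.0]
ft_force: [-0.4, -0.8, 4.9]
width: 0.124
grip_force: 60.5
```

arm_command:
  series: [0,0,-0.004,0,0,0,0,0,-0.009,0,0,0,0,0,-0.015,0,0,0,0,0,-0.022,0,0,0,0,0,-0.03,0,0,0,0,0,-0.045,0,0,0,0,0,-0.06,0,0,0,0,0,-0.08,0,0,0,0,0,-0.09,0,0,0,0,0,-0.09,0,0,0]

```text
time_s: 5.45
tool_pos: [500.1, 177.6, 152.0]
tool_rot: [-0.0, 0.997, 0.082, 0.002]
ft_force: [0.7, 0.2, -0.4]
width: 0.125
grip_force: 59.8
```

Run:
```python
from h import *
go([430,45,160],9.3);go([430,45,60],9.3)
c=cam('side');np.savez('c_s2',**c)
im=cv2.resize(c['image'][170:350,240:440],None,fx=3,fy=3);cv2.imwrite('pics/s2.png',im)
P=xyz(c);z=P[...,2];n=np.hypot(P[...,0]-430,P[...,1]-45)<80
print('free board z',np.percentile(z[n],[2,50,98]).round(1),n.sum())
for nm,lo,hi in(('orange',5,22),('blue',95,125)):
    h=cv2.cvtColor(c['image'],cv2.COLOR_BGR2HSV)
    m=(h[...,0]>=lo)&(h[...,0]<=hi)&(h[...,1]>140)&(np.hypot(P[...,0]-499,P[...,1]-175)<60)&(z<45)
    print(nm,m.sum(),np.median(P[m],0) if m.any() else '')
```

```text
shift [-0.0909  0.1193 -0.0084] rv [-0.001 -0.004  0.002] tool x yaw 9.44 t 5.45
shift [-0.0913  0.1194  0.0916] rv [-0.001 -0.004  0.002] tool x yaw 9.44 t 5.45
free board z [ -2.2   2.8 568.5] 1294
orange 12 [472.14276607 160.83114013  25.1426434 ]
blue 3 [523.04415329 164.16514504  24.53118333]
```

View pics/s2.png

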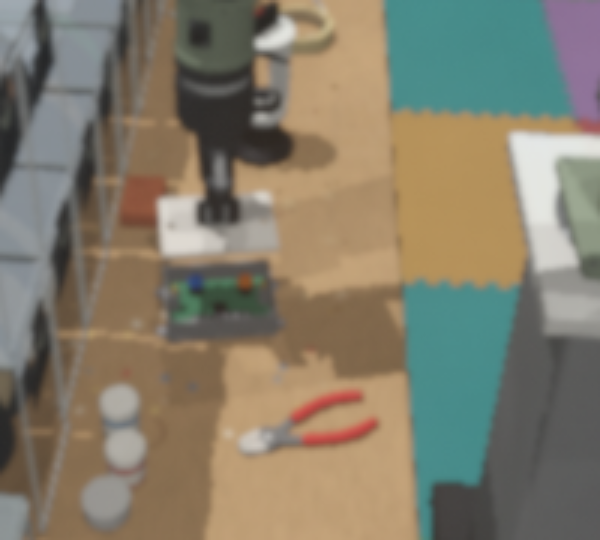

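The picture shows the cover held above the open box. Inside, the orange lamp is at (245,283) in the near (−x) half and the blue lamp at (195,283). The board at (300,240) is free. Next I'll lay the cover at (425,45).

arm_command:
  series: [-0.03,0.04,0,0,-0.004,0,-0.06,0.08,0,0,-0.004,0,-0.09,0.119,0,0,-0.004,0,-0.094,0.119,0.02,0,-0.004,0,-0.094,0.119,0.05,0,-0.004,0,-0.094,0.119,0.075,0,-0.004,0,-0.094,0.119,0.092,0,-0.004,0,-0.094,0.119,0.102,0,-0.004,0,-0.094,0.119,0.109,0,-0.004,0,-0.094,0.119,0.114,0,-0.004,0,-0.094,0.119,0.114,0,-0.004,0]

```text
time_s: 6.6
tool_pos: [426.0, 44.5, 36.1]
tool_rot: [0.0, 0.997, 0.082, -0.002]
ft_force: [-0.3, 0.2, -0.1]
width: 0.128
grip_force: 59.9
```

Run:
```python
from h import *
s=arm.get_state();print(s['tool_pos'],s['ft_force'],s['tool_rot'])
```

```text
[425.96678072  44.53840043  36.0566189 ] [-0.32299617  0.18563343 -0.05193302] [ 2.08896974e-04  9.96598396e-01  8.23810647e-02 -2.22567714e-03]
```

arm_command:
  series: [0,0,0.002,0,0,0,0,0,0.0035,0,0,0,0,0,0.005,0,0,0,0,0,0.005,0,0,0]

```text
time_s: 7.0
tool_pos: [426.0, 44.5, 31.4]
tool_rot: [0.0, 0.997, 0.082, -0.002]
ft_force: [-0.1, -0.6, -1.0]
width: 0.125
grip_force: 59.9
```

arm_command:
  series: [0,0,0.0006,0,0,0,0,0,0.0012,0,0,0,0,0,0.0012,0,0,0]

```text
time_s: 7.3
tool_pos: [426.1, 44.5, 30.6]
tool_rot: [0.0, 0.997, 0.082, -0.002]
ft_force: [-2.0, 0.9, 5.0]
width: 0.128
grip_force: 60.8
```

arm_command:
  series: [0,0,0,0,0,0,0,0,0,0,0,0,0,0,0,0,0,0,0,0,0,0,0,0,0,0,0,0,0,0,0,0,0,0,0,0,0,0,-0.01,0,0,0,0,0,-0.03,0,0,0,0,0,-0.07,0,0,0,0,0,-0.12,0,0,0,0,0,-0.17,0,0,0,0,0,-0.22,0,0,0]
  grip: 1

```text
time_s: 8.5
tool_pos: [426.1, 44.6, 253.0]
tool_rot: [0.0, 0.997, 0.082, -0.001]
ft_force: [1.4, 0.6, -1.6]
width: 1.0
grip_force: 0.0
```

Run:
```python
from h import *
go([440,70,260],9.3); go([410,-20,300],9.3)
```

```text
shift [ 0.0178 -0.0228 -0.0071] rv [0.    0.003 0.003] tool x yaw 9.44 t 8.5
shift [-0.0267  0.0611 -0.0469] rv [0.    0.003 0.003] tool x yaw 9.44 t 8.5
```

Run:
```python
from h import *
c=cam('wrist');np.savez('c_w2',**c);cv2.imwrite('pics/w2.png',c['image'])
P=xyz(c);z=P[...,2];h=cv2.cvtColor(c['image'],cv2.COLOR_BGR2HSV)
n=np.hypot(P[...,0]-499,P[...,1]-175)<60
for nm,lo,hi in(('orange',4,20),('blue',95,125)):
    m=((h[...,0]>=lo)&(h[...,0]<=hi)&(h[...,1]>150)&n&(z>12)).astype(np.uint8)
    k,l,st,ce=cv2.connectedComponentsWithStats(m);i=1+st[1:,4].argmax();a=P[l==i]
    print(nm,st[i],ce[i],np.median(a,0),a.min(0),a.max(0),ray(c,*ce[i],22))
n=np.hypot(P[...,0]-466,P[...,1]+100)<80
k=n&(z>196)&(z<214);a=P[k];print('bar',len(a),np.median(a,0),cv2.minAreaRect(a[:,:2].astype(np.float32)) if len(a)>3 else '')
k=n&(z>170)&(z<183);a=P[k];print('disc',len(a),cv2.minEnclosingCircle(a[:,:2].astype(np.float32)) if len(a)>3 else '')
red=((h[...,0]<6)|(h[...,0]>173))&(h[...,1]>150)&n&(z>160);print('red',red.sum(),P[red].mean(0) if red.any() else '')
k=(np.hypot(P[...,0]-426,P[...,1]-44.5)<50)&(h[...,1]<60)&(h[...,2]>120);print('cover z',np.percentile(z[k],[2,50,98]))
```

```text
orange [208  94  18  16 220] [216.64545455 101.02727273] [472.84927484 150.55269068  27.39589187] [464.57673424 144.23250676  15.67583414] [479.76617929 160.04756118  30.1775087 ] [472.45236012 151.99901139  22.        ]
blue [207  35  19  19 270] [215.58148148  44.00740741] [524.41047053 155.74535765  27.15040619] [516.84785316 149.29086284  15.36305823] [532.48595734 165.1327805   31.41681103] [524.76767427 157.08933165  22.        ]
bar 2738 [ 469.93011787 -100.0310157   205.35542146] ((468.53179931640625, -104.22270202636719), (49.08699035644531, 14.645915985107422), 53.08537673950195)
disc 8750 ((470.6317443847656, -97.25952911376953), 45.18857192993164)
red 764 [487.00185246 -78.4488292  187.00776326]
cover z [  2.75543281   4.95157773 306.80521798]
```

View pics/w2.png

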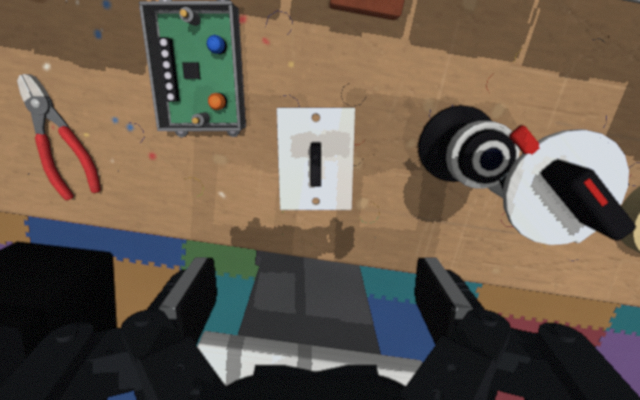

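The picture shows the cover lying flat, its handle at (315,163). The orange lamp is at (217,101), the blue lamp at (216,44), the stand's foot at (462,145) and the pointer at (523,138). Next I'll hover over the head with the tool along the bar, at yaw 53°.

Run:
```python
from h import *
go([469,-101,310],53)
```

```text
shift [ 0.0146  0.1504 -0.0485] rv [ 0.007 -0.012 -0.76 ] tool x yaw 9.44 t 8.55
```

arm_command:
  series: [0,0,-0.05,0,0,-0.1,0.014,0.05,-0.05,0,-0.004,-0.25,0.0146,0.1,-0.05,0.003,-0.006,-0.4,0.0146,0.15,-0.05,0.005,-0.009,-0.55,0.0146,0.15,-0.05,0.006,-0.01,-0.7,0.0146,0.1504,-0.05,0.007,-0.012,-0.76,0.0146,0.1504,-0.05,0.007,-0.012,-0.76,0.0146,0.1504,-0.05,0.007,-0.012,-0.76]

```text
time_s: 9.35
tool_pos: [465.8, -101.1, 300.2]
tool_rot: [-0.004, 0.895, 0.445, -0.008]
ft_force: [0.3, -0.1, 0.5]
width: 0.999
grip_force: 0.0
```

Run:
```python
from h import *
c=cam('wrist');np.savez('c_w3',**c);cv2.imwrite('pics/w3.png',c['image'])
P=xyz(c);z=P[...,2];h=cv2.cvtColor(c['image'],cv2.COLOR_BGR2HSV)
n=np.hypot(P[...,0]-469,P[...,1]+101)<75
k=n&(z>200)&(z<212);a=P[k];print('bar',len(a),np.median(a,0),cv2.minAreaRect(a[:,:2].astype(np.float32)))
red=(((h[...,0]<6)|(h[...,0]>173))&(h[...,1]>130)&n&(z>160)).astype(np.uint8)
N,l,st,ce=cv2.connectedComponentsWithStats(red)
for i in range(1,N):
    if st[i,4]>15:
        a=P[l==i];print('red',st[i],ce[i].round(1),np.median(a,0).round(1),cv2.minAreaRect(a[:,:2].astype(np.float32)))
k=n&(z>172)&(z<181)&(h[...,1]<60);a=P[k][:,:2]
hu=cv2.convexHull(a.astype(np.float32))[:,0];print('disc',len(a),cv2.fitEllipse(hu),cv2.minEnclosingCircle(hu))
go([469,-101,200],53)
```

```text
bar 1344 [ 469.9949983  -102.80463076  205.65036687] ((468.9132080078125, -104.36546325683594), (47.67945861816406, 13.990324974060059), 54.56968307495117)
red [314 124  15  25 294] [321.1 135.2] [494.4 -68.9 175.8] ((494.0113220214844, -69.41558837890625), (16.836788177490234, 9.56496524810791), 56.087623596191406)
red [319 177   7  29 194] [322.  190.8] [475.5 -95.1 206.3] ((475.1207275390625, -95.52658081054688), (20.026369094848633, 4.044733047485352), 53.163352966308594)
disc 5520 ((469.0922546386719, -104.38675689697266), (72.08063507080078, 78.1662826538086), 139.06947326660156) ((469.9842834472656, -101.62548065185547), 41.64545440673828)
shift [0.0029 0.0039 0.1002] rv [-0.013  0.011 -0.002] tool x yaw 52.9 t 9.4
```

View pics/w3.png

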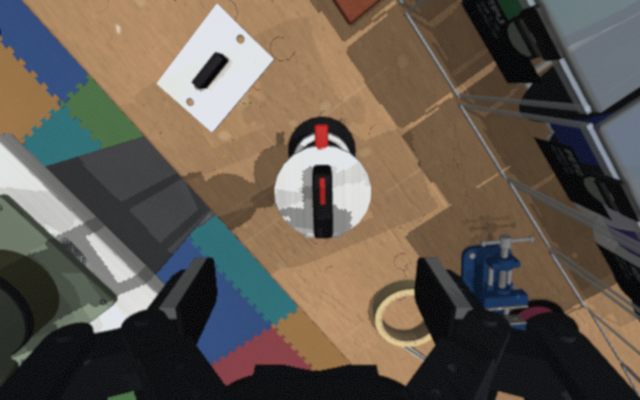

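The picture shows the head from above, with the bar at (322,200), the pointer at (321,135), the cover at upper left (213,68) and the tape at (402,315). The axis is at (469,-104.4), rest yaw is about 54.4°, and the lamp bearing is about 89.2°. I'll descend and grip.

Run:
```python
from h import *
go([469,-104.4,200],54.4)
```

```text
shift [0.0002 0.0059 0.1002] rv [-0.013  0.011 -0.026] tool x yaw 52.9 t 9.4
```

arm_command:
  series: [0,0.005,0.02,-0.013,0.011,-0.026,0,0.006,0.045,-0.013,0.011,-0.026,0,0.006,0.065,-0.013,0.011,-0.026,0,0.006,0.08,-0.013,0.011,-0.026,0,0.006,0.09,-0.013,0.011,-0.026,0,0.006,0.097,-0.013,0.011,-0.026,0,0.006,0.1,-0.013,0.011,-0.026,0,0.006,0.1,-0.013,0.011,-0.026]

```text
time_s: 10.2
tool_pos: [469.3, -104.9, 200.1]
tool_rot: [-0.0, 0.889, 0.458, -0.0]
ft_force: [-0.4, 0.7, -0.0]
width: 1.0
grip_force: 0.0
```

Run:
```python
from h import *
print(arm.get_state()['tool_pos'],arm.get_state()['ft_force'])
go([469,-104.4,200],54.4)
```

```text
[ 469.3021897  -104.89462625  200.11814088] [-0.43838098  0.68382023 -0.03111438]
shift [ 0.0002 -0.0005  0.0001] rv [-0.     0.     0.001] tool x yaw 54.48 t 10.2
```

arm_command:
  series: [0,0,0,0,0,0,0,0,0,0,0,0,0,0,0,0,0,0,0,0,0,0,0,0,0,0,0,0,0,0,0,0,0,0,0,0,0,0,0,0,0,0,0,0,0,0,0,0,0,0,0,0,0,0,0,0,0,0,0,0]
  grip: 0.02

```text
time_s: 11.2
tool_pos: [468.0, -104.2, 200.3]
tool_rot: [-0.001, 0.889, 0.458, -0.001]
ft_force: [-3.3, 3.1, 5.2]
width: 0.148
grip_force: 59.6
```

arm_command:
  series: [0,-0.002,0,0,0,0,0,-0.002,0,0,0,-0.06,0,-0.002,0,0,0,-0.15,0,-0.002,0,0,0,-0.25,0,-0.002,0,0,0,-0.35,0,-0.002,0,0,0,-0.45,0,-0.002,0,0,0,-0.54,0,-0.002,0,0,0,-0.6,0,-0.002,0,0,0,-0.6,0,-0.002,0,0,0,-0.6]

```text
time_s: 12.2
tool_pos: [467.5, -104.0, 200.3]
tool_rot: [-0.0, 0.715, 0.7, -0.0]
ft_force: [-1.5, -1.4, 5.2]
width: 0.15
grip_force: 59.6
```

Run:
```python
from h import *
s=arm.get_state();print(s['tool_pos'],s['ft_force'],s['ft_torque']);go(s['tool_pos'],89)
c=cam('wrist');np.savez('c_w4',**c);cv2.imwrite('pics/w4.png',c['image'])
P=xyz(c);z=P[...,2];h=cv2.cvtColor(c['image'],cv2.COLOR_BGR2HSV)
for nm,lo,hi,x,y,zl in(('orange',4,20,472,152,15),('redptr',0,6,468,-60,160),('redptr2',173,180,468,-60,160)):
    m=((h[...,0]>=lo)&(h[...,0]<=hi)&(h[...,1]>130)&(np.hypot(P[...,0]-x,P[...,1]-y)<50)&(z>zl)).astype(np.uint8)
    N,l,st,ce=cv2.connectedComponentsWithStats(m)
    for i in range(1,N):
        if st[i,4]>15: a=P[l==i];print(nm,st[i],ce[i].round(1),np.median(a,0).round(1),ray(c,*ce[i],20 if nm=='orange' else 176).round(1),cv2.minAreaRect(a[:,:2].astype(np.float32)))
```

```text
[ 467.52017492 -103.99864141  200.33682635] [-1.54517524 -1.38184364  5.23424884] [-0.00927621  0.38209155 -0.01552693]
shift [0. 0. 0.] rv [-0.     0.    -0.004] tool x yaw 88.78 t 12.2
redptr [305 148  22  39 779] [315.4 166.5] [469.3 -60.7 175.8] [469.4 -60.6 176. ] ((469.755615234375, -48.307830810546875), (42.948360443115234, 9.500470161437988), 88.57622528076172)
redptr [310 244  11  45 369] [315.4 265.8] [468.7 -92.5 206.6] [ 468.4 -109.9  176. ] ((469.05718994140625, -64.90922546386719), (76.17202758789062, 3.8529772758483887), 89.03271484375)
```

View pics/w4.png

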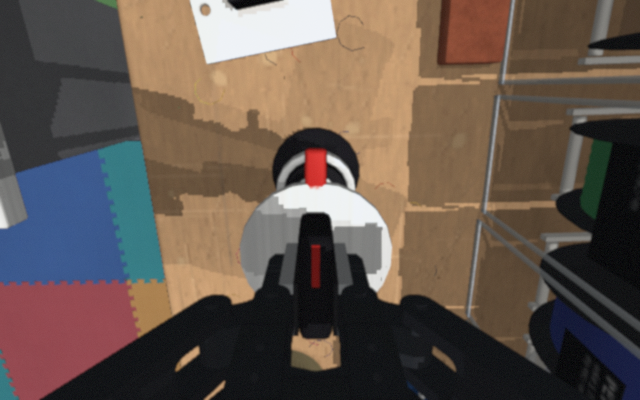

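The picture shows the bar gripped at (316,270), with the pointer at (315,167) straight along the tool. The lamp is outside this view, so I'll do one cross-check of bearing from the fixed cameras.

Run:
```python
from h import *
for nm in('side','top'):
    c=cam(nm);P=xyz(c);z=P[...,2];h=cv2.cvtColor(c['image'],cv2.COLOR_BGR2HSV)
    def comp(m,zz,t):
        N,l,st,ce=cv2.connectedComponentsWithStats(m.astype(np.uint8))
        if N<2: print(nm,t,'none');return
        i=1+st[1:,4].argmax();print(nm,t,st[i],ray(c,*ce[i],zz).round(1))
    n=np.hypot(P[...,0]-475,P[...,1]-155)<30
    comp((h[...,0]>=4)&(h[...,0]<=20)&(h[...,1]>150)&n&(z>12),20,'orange')
    n=np.hypot(P[...,0]-468,P[...,1]+104)<70
    comp(((h[...,0]<6)|(h[...,0]>173))&(h[...,1]>110)&n&(z>160)&(z<190)&(P[...,1]>-75),176,'ptr')
    a=P[n&(z>171)&(z<181)&(h[...,1]<70)]
    if len(a)>10: print(nm,'disc',len(a),cv2.minAreaRect(a[:,:2].astype(np.float32)),a.min(0),a.max(0))
    cv2.imwrite(f'pics/{nm}5.png',c['image'])
a=cv2.imread('pics/side5.png')[150:330,240:440];cv2.imwrite('pics/fin.png',cv2.resize(a,None,fx=3,fy=3))
```

```text
side orange [320 261   3   5  13] [472.2 152.   20. ]
side ptr [326 187   2   2   4] [468.5 -52.  176. ]
side disc 138 ((467.3232116699219, -97.35247802734375), (67.468505859375, 71.92475891113281), 2.6829159259796143) [ 433.56770363 -134.35866035  172.06658722] [501.59675613 -61.35147442 180.99195776]
top orange none
top ptr none
```

View pics/fin.png

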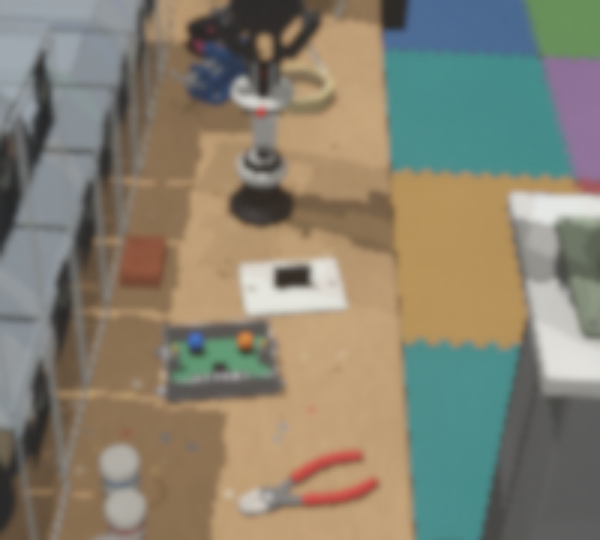

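The side picture shows the cover flat with its handle up at (292,285), the orange lamp at (245,342) and the pointer at (262,112). The bystanders have not moved. The side camera puts the lamp bearing at 88.9°, the wrist camera at 89.1°, and the head is held at 88.8°. I'll hand it in.

```bash
python3 -c "
from station import arm
print(arm.finish_job())"
```

```text
the job is handed in; nothing more can be done
None
```

The job is handed in: the cover lies flat on the free board, handle up, and the arm is holding the mirror head at 88.8°, against a measured orange lamp bearing of about 89°; the judge's result was not shown.

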